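# Release and push off a terminal cover

### The arm

A 7-joint arm with a two-finger parallel gripper is mounted at the origin on the work surface. World frame = base frame: x ahead of the robot, y to its left, z up, the work surface at z = 0. Lengths are in m, angles in rad, forces in N, time in s.
With the tool pointing down it reaches from about 0.425 to 0.925 m from the base axis. Payload 6.8 kg.
Tool frame: the origin (TCP) lies between the finger pads; the fingertips stand 14 mm ahead of it and the grasp point (between the pads) lies 5 mm behind it; z points along the fingers, y is the direction in which the jaws open and shut (so a half turn about z gives the same grasp; the last joint's range is limited). The gripper opens to 85 mm and grips with 20 to 120 N. Pads are 22 mm wide; open, the fingers measure 114 mm over their backs; the gripper's body (76 mm by 85 mm) begins 54 mm behind the grasp point. The pads swing forward as they close: fully open they stand 13 mm farther back than shut.
Start: joints at [-1.369, 0.477, 0.022, 1.555, -0.011, 1.109, -0.083], TCP at [0.206, 0.643, 0.245] pointing down, gripper open.
Joint ranges: [-2.96, 2.96], [-0.34, 2.1], [-1.41, 1.46], [0.24, 2.44], [-1.37, 4.51], [0.17, 1.92], [-2.96, 2.96]. Speed limits (rad/s): [2.39, 2.39, 3.14, 3.14, 3.14, 3.14, 3.14].

### API

Orientations are given as a unit quaternion [w, x, y, z].
In Python, from station import bot gives the robot as it stands.
- The arm moves only by the shell command python3 -m crank 'ROWS' [FORCE]. ROWS is JSON, a list of rows, each a list of 3 entries, a list of its own where there are three numbers: the shift along the tool's x, y, z in m, then the turn, a rotation vector about the tool's x, y, z in degrees, then the finger opening in m, from 0 to 0.0854. A call has 1 to 10 rows; each row shifts and turns the commanded pose from where the row before left it, along the tool's axes as they then stand; what a row does not reach is not made up. A row lasts 1/8 s, in which the tool goes at most 62.5 mm and 10.7 degrees, less where a joint would pass 70% of its speed; a pose out of reach is approached as far as the arm can. A call is refused whole if a number of a shift passes 0.0625 or a number of a turn 10.7, either way. A call with a gripper value outside its range is refused whole. The fingers move at their own pace and stop on an object; FORCE is the grip in N (left out, the last holds). Time passes only in rows, so rows that do not move let the fingers close. It gives the time, the measured TCP pose, the force and the opening at its end, in the units of the state.
- bot.get_obs(): the state, without advancing time (a new reading comes with each control period).
- bot.read_camera(name): name is "scene" or "top"; returns (picture, depth): 400x640x3 uint8, red, green, blue; 400x640 float32, m along the optical axis (not along the pixel's ray), 0 where there is no reading.
- bot.calibration(name): a dict with "fx", "fy", "cx", "cy" (pixels), "D" ([k1, k2, p1, p2, k3] as OpenCV has them; the pictures are not rectified), "extrinsics" (4x4, takes a point from camera to world coordinates). Camera axes: x right, y down, z forward; pixel columns grow to the right and rows downward; lengths in m; the calibration is good to about 2 mm. A picture is of the moment at which its call begins. calibration takes no time and is no camera call.
- bot.hand_in(): hands the job in, once; it reports no verdict.
The state is a dict: "t": time; "q": joint angles; "joint_vel": joint speeds; "joint_torque": joint torques, N m; "eef_pos": TCP position; "tool_rot": TCP orientation; "contact_force": force on the tool from outside, world axes, zero at the start; "torque": the same for the moment, N m; "gripper_width": opening from 0.0 (shut) to 1.0 (fully open).
Only numpy, scipy, OpenCV 4.12 (cv2) and the standard library are available. Lean on these libraries where they do the work, as an engineer would, in place of code of your own. Each camera call takes 0.05 s, during which the arm holds its last target.

### The job

On the grey terminal box, press the ridged snap tab in front of the cover all the way down, then push the cover by its upright rib along the box, over the pressed tab, until it is completely out from under the two guide lips and lies flat on the open rails. Only press and push: do not pick the cover up, and leave the small things around the box where they are.

Things in the scene. Friction and masses are not known exactly. Their poses are not given: they have to be found in the camera images.
- box: Grey terminal box fixed to the bench, 220 mm (x) x 112 mm (y), place and yaw vary. Origin: centre of its underside; z up; +x is the way the cover slides off. Two rails, top at z = 34 mm, run its whole length, inner edges y = +-26 mm; trough between them, floor z = 22 mm. Side walls, inner faces y = +-39.5 mm, top z = 40 mm. The seat is its -x half.
- lip_end (a point): Where the seat ends (box x = -15 mm, y = 0, at rail height z = 34 mm). From here back to box x = -110 mm two lips along the sides (inner edges y = +-34 mm, underside z = 41.5, top z = 45.5 mm) hold the cover down. Behind the cover is a fixed stop, box x = -110 to -96.5 mm, top z = 40 mm.
- rail_end (a point): End of the open rails (box x = 100 mm, y = 0, at rail height z = 34 mm): face of a fixed end stop 10 mm thick, top z = 42 mm, which halts the cover with its origin at box x = 60 mm. No lips between lip_end and here.
- cover: Loose white plastic cover: plate 80 (x) x 76 (y) x 6 mm, about 0.15 kg, one upright rib across it at cover x = -18 to -10 mm, 44 mm wide, top 31 mm above the underside. Origin: centre of the underside; axes as the box. Starts at box x about -55 mm, z = 34 mm, shut in by the tab. Clear of the lips once its origin is past box x = 25 mm. Slides with about 1 N.
- cover_rib (a point): Middle of the top edge of the cover's rib. Push on the rib's -x face; behind it the plate and the stop are level at box z = 40 mm, with nothing standing above.
- tab (a joint): Travel of the snap tab, m: about 0 = out (blocks the cover), 0.012 = fully in, at its stop. Pressed straight down against a steady 5 N, and it stays where it is left; no spring return. The cover passes over it from 0.010 on.
- tab_top (a point): Centre of the top of the snap tab, a block with three ridges, of the same white plastic as the cover: 36 mm along box x, 26 mm across, in the trough between the rails just ahead of the cover (tab at box x = -12 to +24 mm, its middle at x = 6 mm, y = 0). Top at box z = 43 mm when out, 31 mm when fully in (still 9 mm above the trough floor).
- die_ring: Bystander: steel ring, 48 mm across, 14 mm high, flat on the bench beside the box. Origin: centre of its underside.
- jar: Bystander: small closed amber jar, 44 mm across, 55 mm high, upright beside the box. Origin: centre of its underside.
- tweezers: Bystander: steel tweezers, about 120 mm long, 6 mm high, lying beside the box along their own x. Origin: under their middle.
- punch: Bystander: brass stepped punch, 32 mm across at the foot, 40 mm high, upright beside the box. Origin: centre of its underside.
- parts_tray: Bystander: grey two-compartment tray 100 x 70 x 22 mm on the bench to the robot's right. Origin: centre of its underside.
- screwdriver: Bystander: screwdriver with black handle lying on the bench to the robot's left.
- block: Bystander: aluminium block 70 x 50 x 30 mm on the bench to the robot's right. Origin: centre of its underside.
There are look-alikes about, which are no part of the job. Of the things like the cover, leave any that is green or pink; of the rest the smaller one is meant.

How it is judged:
On the way, in this order (a step that is already met when the one before it is completed fails the run):
1. the tab is pressed in while the cover is still on its seat (value of joint tab above 0.01 m and x of cover in the frame of box below -0.046 m), for 0.2 s.
2. the cover is pushed out from under the lips onto the open rails (x of cover in the frame of box above 0.028 m and y of cover in the frame of box between -0.008 and 0.008 m and z of cover in the frame of box between 0.029 and 0.039 m and angle between cover's own z axis and vertical below 0.08 rad), for 0.2 s.
At the end, for the whole second after the job is handed in: The tab is in (at least 10 of its 12 mm) and the cover rests flat on the open rails, clear of the lips: its origin at least 28 mm past the box's origin along box x, within 8 mm of the box's centre line, its underside within 5 mm of the rail height, tilted less than 0.08 rad, at rest (all of step 2 and value of joint tab above 0.01 m and linear speed of cover below 0.01 m/s); the robot touches nothing.
It fails at once if the cover is lifted (more than 10 mm above the rails) or tipped (over 0.3 rad) (z of cover in the frame of box above 0.044 m or angle between cover's own z axis and vertical above 0.3 rad).
It fails at once if a small thing around the box is moved by more than 20 mm (distance of any of die_ring, jar, tweezers, punch, parts_tray, screwdriver, block from where it was at the start of the episode above 0.02 m).
It also fails if it takes over 38 s, if anything falls off the work surface, if the arm or the gripper's body presses on something with over 40 N, if the wrist force passes 120 N, or if a joint passes its speed limit or range.

## Working session

There is one attempt and no reset: what is moved stays moved. The work goes in short steps, Python scripts to look and compute and a shell command to move; the robot and the scene stay as the last step left them, time stands still between calls to the robot, and variables do not carry over. Pictures are saved under pics/ and viewed, and the job is handed in when it is done.

```bash
ls; mkdir -p pics
python3 - <<'E'
from station import bot
import cv2,numpy as np
o=bot.get_obs();print(o)
for n in("scene","top"):
    p,d=bot.read_camera(n);cv2.imwrite(f"pics/{n}0.png",p[:,:,::-1]);np.savez(f"{n}0.npz",p=p,d=d)
    c=bot.calibration(n);print(n,c)
E
```

```text
pics
{'t': 0.0, 'q': array([-1.36905468,  0.47778113,  0.02236436,  1.55644878, -0.01149982,
        1.10929753, -0.0830824 ]), 'joint_vel': array([-4.22600316e-04,  1.58426519e-03, -2.56211520e-03, -6.10569084e-04,
       -8.88815916e-05, -1.73136252e-03,  1.81261072e-03]), 'joint_torque': array([-6.15575536e-04, -5.96464384e+01,  1.60748642e+00, -2.81184125e+01,
        1.24319899e-02,  9.44002066e-03, -3.07556536e-05]), 'eef_pos': array([0.20566761, 0.64231236, 0.24434002]), 'tool_rot': array([-6.72017610e-05,  1.54293200e-01,  9.88024692e-01, -9.00633004e-04]), 'contact_force': array([ 0.63275134, -0.35774826, -0.66367706]), 'torque': array([ 0.03224952, -0.00398489, -0.01181018]), 'gripper_width': 0.9981836540913601}
scene {'fx': 484.89298686091644, 'fy': 484.89298686091644, 'cx': 321.7957281514878, 'cy': 190.54357972424944, 'D': array([0.04525325, 0.        , 0.        , 0.        , 0.        ]), 'extrinsics': array([[ 0.51595952,  0.73531928, -0.43942159,  1.06712729],
       [ 0.85660259, -0.44037138,  0.26889597, -0.32976803],
       [ 0.0042157 , -0.51514911, -0.85709021,  1.10492922],
       [ 0.        ,  0.        ,  0.        ,  1.        ]])}
top {'fx': 466.002643911675, 'fy': 466.002643911675, 'cx': 317.85279535306086, 'cy': 203.4367271619751, 'D': array([-0.0110514,  0.       ,  0.       ,  0.       ,  0.       ]), 'extrinsics': array([[-0.0082648 , -0.99333577,  0.11495977,  0.35120302],
       [-0.99982576,  0.01013315,  0.01567727,  0.00185472],
       [-0.0167377 , -0.11481017, -0.99324643,  1.49065001],
       [ 0.        ,  0.        ,  0.        ,  1.        ]])}
```

View pics/scene0.png

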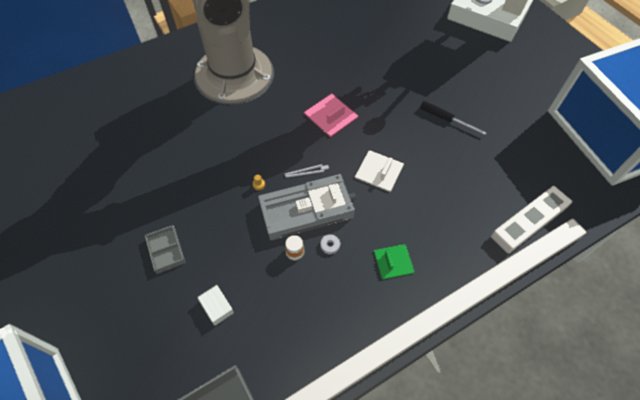

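View pics/top0.png

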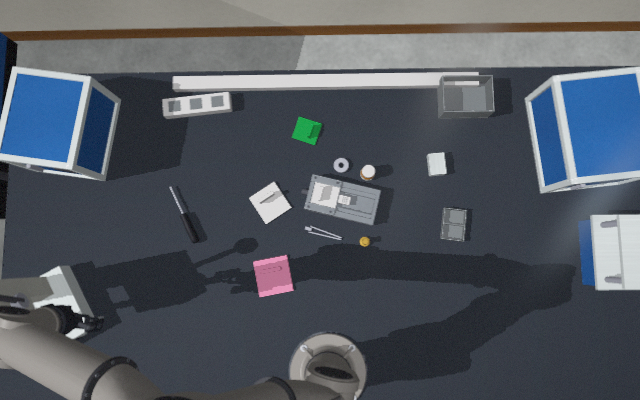

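Scene view: the grey box is at about (306,205) with the cover at (327,197) and the tab at (304,205). Top view: box at (343,198), cover at (325,193), tab at (345,199). I'll enlarge both to identify the cover.

```bash
cat > h.py <<'E'
import cv2,numpy as np
from station import bot
def ray(n,uv):
    c=bot.calibration(n);K=np.array([[c['fx'],0,c['cx']],[0,c['fy'],c['cy']],[0,0,1]])
    x=cv2.undistortPoints(np.array(uv,float).reshape(-1,1,2),K,np.array(c['D'])).reshape(-1,2)
    T=c['extrinsics'];d=np.c_[x,np.ones(len(x))]@T[:3,:3].T
    return T[:3,3],d
def plane(n,uv,z):
    o,d=ray(n,uv);return o+d*((z-o[2])/d[:,2])[:,None]
def tri(uv1,uv2):
    o1,d1=ray("scene",uv1);o2,d2=ray("top",uv2);out=[]
    for a,b in zip(d1,d2):
        s=np.linalg.lstsq(np.c_[a,-b],o2-o1,rcond=None)[0]
        p,q=o1+a*s[0],o2+b*s[1];out.append(np.r_[(p+q)/2,np.linalg.norm(p-q)])
    return np.array(out)
def proj(n,P):
    c=bot.calibration(n);K=np.array([[c['fx'],0,c['cx']],[0,c['fy'],c['cy']],[0,0,1]])
    T=np.linalg.inv(c['extrinsics']);return cv2.projectPoints(np.array(P,float).reshape(-1,1,3),cv2.Rodrigues(T[:3,:3])[0],T[:3,3],K,np.array(c['D']))[0].reshape(-1,2)
E
python3 - <<'E'
import cv2,numpy as np
a=np.load("scene0.npz")['p'][165:245,250:410,::-1];cv2.imwrite("pics/cs.png",cv2.resize(a,None,fx=5,fy=5,interpolation=2))
a=np.load("top0.npz")['p'][165:235,240:390,::-1];cv2.imwrite("pics/ct.png",cv2.resize(a,None,fx=5,fy=5,interpolation=2))
E
```

```text
(no output)
```

View pics/cs.png

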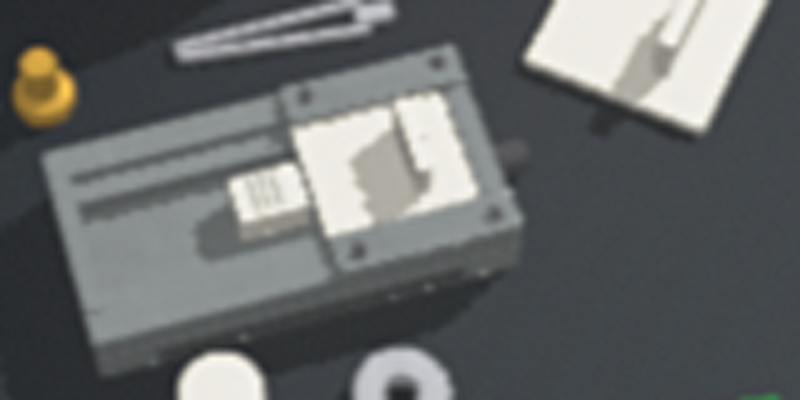

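View pics/ct.png

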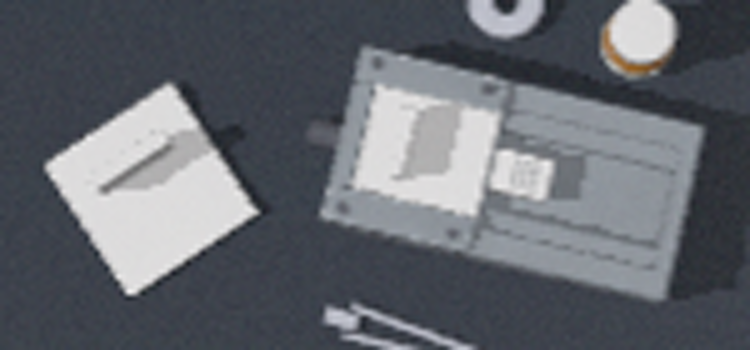

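Things like the cover:
- Pink at top (273,275): ruled out by colour.
- Green at top (307,130): ruled out by colour.
- White plate on the bench at top (270,202): larger.
- White plate in the grey box at top (325,193): smaller, held by the lips and with the tab ahead of it, so this is the one meant.

The crops confirm it. Next I'll triangulate the features.

```bash
cat > m1.py <<'E'
from h import *
f=lambda c,o:np.array(c)/5-0.4+np.array(o)
S=f([(455,45),(520,218),(42,155),(97,345),(230,178),(298,163),(308,205),(240,220),(397,95),(440,92),(437,170)],(250,165))
T=f([(320,218),(365,47),(665,300),(705,127),(494,190),(500,150),(555,160),(548,200),(395,180),(408,105),(0,0)],(240,165))
# order: seat -y.. ; tweezers side first
names=['seat_tw','seat_jar','far_tw','far_jar']
R=tri(S[:4],T[:4]);
for n,r in zip(names,R):print(n,r.round(4))
# tab corners: scene far_tw, near_tw, near_jar, far_jar
s=[S[4],S[5],S[6],S[7]];t=[T[7],T[4],T[5],T[6]]
tb=tri(s,t);print('tab',tb.round(4))
# depth based
for n in("scene","top"):
    d=np.load(n+"0.npz")['d']
for nm,z,U in(("top",None,T),("scene",None,S)):
    P=np.vstack([plane(nm,U[:2],.0455),plane(nm,U[2:4],.040)]);print(nm,P.round(4).tolist())
    m=P.mean(0);ax=(P[2]+P[3]-P[0]-P[1])/2;print('ctr',m.round(4),'len',np.linalg.norm(ax[:2]),'yaw',np.degrees(np.arctan2(ax[1],ax[0])),'w',np.linalg.norm((P[0]-P[1])[:2]),np.linalg.norm((P[2]-P[3])[:2]))
E
python3 m1.py
```

```text
seat_tw [0.5045 0.0702 0.0453 0.0022]
seat_jar [0.6111 0.0411 0.0519 0.0018]
far_tw [ 0.4513 -0.1439  0.042   0.0021]
far_jar [ 0.56   -0.1706  0.042   0.0036]
tab [[ 0.5145 -0.071   0.0475  0.0043]
 [ 0.522  -0.0369  0.0432  0.0059]
 [ 0.5463 -0.0429  0.0428  0.0017]
 [ 0.5389 -0.0772  0.0477  0.001 ]]
top [[0.504, 0.0693, 0.0455], [0.6119, 0.0404, 0.0455], [0.4511, -0.1451, 0.04], [0.5595, -0.1725, 0.04]]
ctr [ 0.5316 -0.052   0.0428] len 0.22003554016281954 yaw -103.83199772825446 w 0.11168470913213376 0.1118886732239231
scene [[0.505, 0.0712, 0.0455], [0.6088, 0.0442, 0.0455], [0.4506, -0.1426, 0.04], [0.5598, -0.1687, 0.04]]
ctr [ 0.5311 -0.049   0.0428] len 0.21946467171996245 yaw -103.61888282241564 w 0.10718787690105604 0.11221227392881615
```

The measurements agree:
- The box is 220 x 112 mm, centred at about (0.5315, -0.051), yaw -103.8°.
- The triangulated tab centre is (0.530, -0.057), which is box x = 6 mm, with its top at about 45 mm against 43 expected.

I'll close the fingers and turn 86° so the jaw axis lies across the box.

```bash
python3 -m crank '[[[0,0,0],[0,0,9.55],0],[[0,0,0],[0,0,9.55],0],[[0,0,0],[0,0,9.55],0],[[0,0,0],[0,0,9.55],0],[[0,0,0],[0,0,9.55],0],[[0,0,0],[0,0,9.55],0],[[0,0,0],[0,0,9.55],0],[[0,0,0],[0,0,9.55],0],[[0,0,0],[0,0,9.55],0]]' 40
cat > rel.py <<'E'
from h import *
from scipy.spatial.transform import Rotation as Ro
import sys
C=np.array([.5315,-.051,0]);Y=np.radians(-103.75)
RB=Ro.from_euler('z',Y)
def show(goal=None):
    o=bot.get_obs();q=o['tool_rot'];R=Ro.from_quat([q[1],q[2],q[3],q[0]])
    print('t',o['t'],'eef',o['eef_pos'].round(4),'boxpos',RB.inv().apply(o['eef_pos']-C).round(4),'F_box',RB.inv().apply(o['contact_force']).round(2),'w',round(o['gripper_width'],3))
    g=Ro.from_matrix(np.c_[RB.apply([-1,0,0]),RB.apply([0,1,0]),[0,0,-1]]);best=None
    for s in(1,-1):
        g=Ro.from_matrix(np.c_[RB.apply([s,0,0]),RB.apply([0,-s,0]),[0,0,-1]])
        e=(R.inv()*g).as_rotvec(degrees=True)
        if np.linalg.norm(e)<90:print('turn needed',e.round(2),'sign tool x=box',s)
    if goal is not None:
        w=C+RB.apply(goal);print('goal world',w.round(4),'shift tool',R.inv().apply(w-o['eef_pos']).round(4))
if __name__=="__main__":show(np.array(list(map(float,sys.argv[1:4]))) if len(sys.argv)>3 else None)
E
python3 rel.py .006 0 .11
```

```text
t: 1.23
eef_pos: [0.2056, 0.6426, 0.2447]
tool_rot: [0.0, 0.788, 0.616, -0.0]
contact_force: [-0.5, 0.3, 0.3]
gripper_width: -0.0
t 1.225 eef [0.2056 0.6426 0.2447] boxpos [-0.5962 -0.4814  0.2447] F_box [-0.14 -0.57  0.25] w -0.0
turn needed [-0.    0.06 -0.26] sign tool x=box -1
goal world [ 0.5301 -0.0568  0.11  ] shift tool [-0.5999  0.4841  0.1354]
```

```bash
python3 -m crank '[[[-0.03,0.024,0],[0,0,0],0],[[-0.04,0.032,0],[0,0,0],0],[[-0.04,0.032,0],[0,0,0],0],[[-0.04,0.032,0],[0,0,0],0],[[-0.04,0.032,0],[0,0,0],0],[[-0.04,0.032,0],[0,0,0],0],[[-0.04,0.032,0],[0,0,0],0],[[-0.04,0.032,0],[0,0,0],0],[[-0.04,0.032,0],[0,0,0],0],[[-0.04,0.032,0],[0,0,0],0]]'
python3 rel.py .006 0 .11
```

```text
t: 2.48
eef_pos: [0.4168, 0.1885, 0.2452]
tool_rot: [-0.0, 0.786, 0.618, 0.0]
contact_force: [1.5, 0.9, 0.5]
gripper_width: -0.001
t 2.475 eef [0.4168 0.1885 0.2452] boxpos [-0.2053 -0.1683  0.2452] F_box [-1.26  1.19  0.49] w -0.001
turn needed [-0.01 -0.01  0.06] sign tool x=box -1
goal world [ 0.5301 -0.0568  0.11  ] shift tool [-0.2115  0.1681  0.1352]
```

```bash
python3 -m crank '[[[-0.04,0.032,0],[0,0,0],0],[[-0.04,0.032,0],[0,0,0],0],[[-0.04,0.032,0],[0,0,0],0],[[-0.04,0.032,0.02],[0,0,0],0],[[-0.035,0.028,0.03],[0,0,0],0],[[-0.0165,0.012,0.04],[0,0,0],0],[[0,0,0.045],[0,0,0],0],[[0,0,0],[0,0,0],0],[[0,0,0],[0,0,0],0]]'
python3 rel.py .006 0 .06
python3 - <<'E'
from h import *
for n in("scene","top"):
    p,d=bot.read_camera(n);np.savez(n+"1.npz",p=p,d=d)
    u,v=proj(n,[.53,-.057,.07])[0].astype(int)
    cv2.imwrite(f"pics/{n}1.png",cv2.resize(p[v-50:v+50,u-80:u+80,::-1],None,fx=5,fy=5,interpolation=2));print(n,u-80,v-50)
E
```

```text
t: 3.6
eef_pos: [0.5303, -0.0552, 0.1115]
tool_rot: [0.0, 0.786, 0.618, 0.0]
contact_force: [-0.1, -0.1, 0.7]
gripper_width: -0.002
t 3.6 eef [ 0.5303 -0.0552  0.1115] boxpos [ 0.0043 -0.0002  0.1115] F_box [ 0.11 -0.12  0.72] w -0.002
turn needed [ 0.06 -0.02  0.06] sign tool x=box -1
goal world [ 0.5301 -0.0568  0.06  ] shift tool [-0.0017  0.0002  0.0515]
scene 222 147
top 264 148
```

View pics/scene1.png

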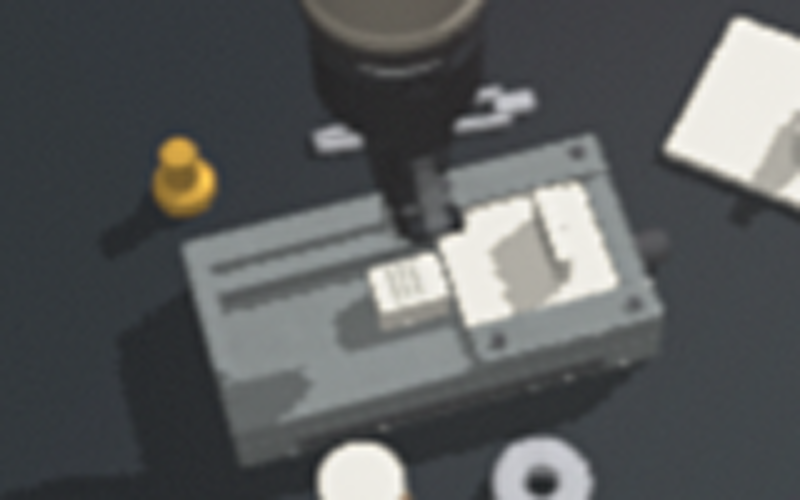

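View pics/top1.png

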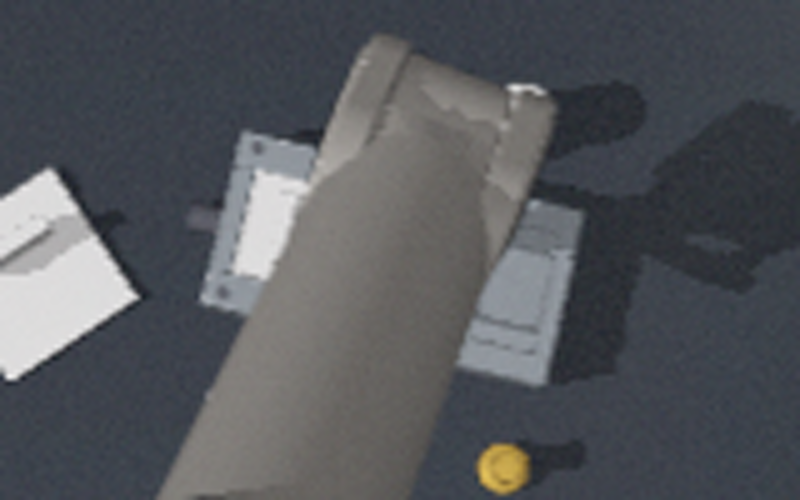

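Scene: the shut fingertips are at crop (415,232), about pixel (305,193), up and clear, and the tab is at crop (408,285). I'll check the tip's predicted projection, then go down to just above the tab.

```bash
python3 -c "
from h import *
print(proj('scene',[[.5303,-.0552,.0975],[.5303,-.0552,.0875],[.5301,-.0568,.043]])-[222,147])"
python3 -m crank '[[[-0.002,0,0.03],[0,0,0],0],[[0,0,0.01],[0,0,0],0],[[0,0,0.005],[0,0,0],0],[[0,0,0],[0,0,0],0],[[0,0,0],[0,0,0],0]]'
python3 rel.py .006 0 .043
```

```text
[[80.7685003  44.91791004]
 [80.88917976 47.02183818]
 [80.81400317 56.25137533]]
t: 4.32
eef_pos: [0.5297, -0.0571, 0.066]
tool_rot: [0.0, 0.786, 0.618, 0.0]
contact_force: [0.7, -0.8, 0.5]
gripper_width: -0.003
t 4.325 eef [ 0.5297 -0.0571  0.066 ] boxpos [ 0.0064 -0.0003  0.066 ] F_box [0.62 0.84 0.51] w -0.003
turn needed [ 0.06 -0.02  0.05] sign tool x=box -1
goal world [ 0.5301 -0.0568  0.043 ] shift tool [0.0004 0.0003 0.023 ]
```

```bash
python3 -m crank '[[[0,0,0.004],[0,0,0],0],[[0,0,0.004],[0,0,0],0],[[0,0,0.003],[0,0,0],0],[[0,0,0.003],[0,0,0],0],[[0,0,0],[0,0,0],0]]'; python3 rel.py
```

```text
t: 4.95
eef_pos: [0.5291, -0.0571, 0.0511]
tool_rot: [-0.0, 0.786, 0.618, -0.0]
contact_force: [-0.7, -0.7, 0.3]
gripper_width: 0.001
t 4.95 eef [ 0.5291 -0.0571  0.0511] boxpos [ 0.0065 -0.0009  0.0511] F_box [ 0.88 -0.51  0.31] w 0.001
turn needed [-0.01  0.    0.05] sign tool x=box -1
```

```bash
python3 -m crank '[[[0,0,0.002],[0,0,0],0],[[0,0,0.002],[0,0,0],0]]'; python3 -m crank '[[[0,0,0.0015],[0,0,0],0]]'; python3 -m crank '[[[0,0,0.0015],[0,0,0],0]]'
python3 rel.py;python3 - <<'E'
from h import *
for n in("scene",):
    p,d=bot.read_camera(n)
    cv2.imwrite(f"pics/{n}2.png",cv2.resize(p[147:247,222:382,::-1],None,fx=5,fy=5,interpolation=2))
E
```

```text
t: 5.2
eef_pos: [0.5292, -0.0572, 0.0473]
tool_rot: [-0.0, 0.786, 0.618, 0.0]
contact_force: [-1.4, 0.7, 5.2]
gripper_width: -0.001
t: 5.32
eef_pos: [0.5291, -0.0572, 0.0458]
tool_rot: [-0.0, 0.786, 0.618, 0.0]
contact_force: [-1.6, 0.9, 5.0]
gripper_width: 0.001
t: 5.45
eef_pos: [0.5293, -0.0572, 0.0449]
tool_rot: [-0.0, 0.786, 0.618, 0.0]
contact_force: [-6.3, 1.9, 26.3]
gripper_width: 0.002
t 5.45 eef [ 0.5293 -0.0572  0.0449] boxpos [ 0.0066 -0.0007  0.0449] F_box [-0.38 -6.53 26.3 ] w 0.002
turn needed [-0.01 -0.04  0.04] sign tool x=box -1
```

View pics/scene2.png

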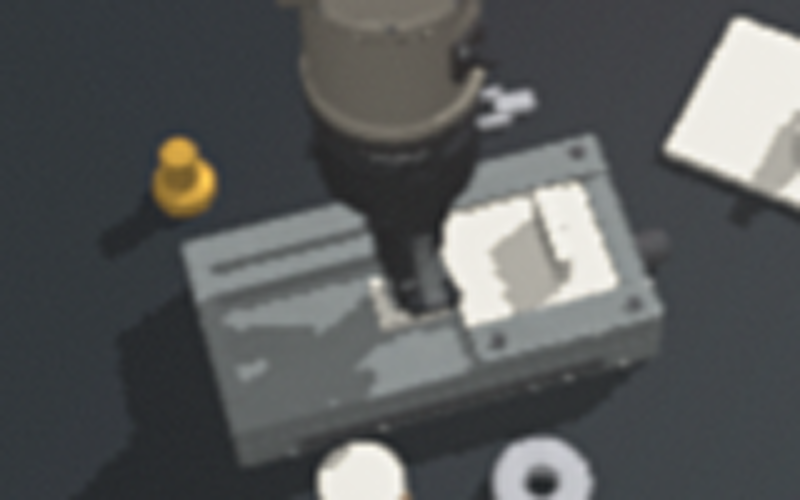

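The picture shows the tips on the tab, crop (420,300), now sunk into the trough. Force held at 5 N and then jumped to 26 N at tip z = 31 mm, which is the tab's stop. Next: raise, go back behind the rib, and check.

```bash
python3 -m crank '[[[0,0,-0.01],[0,0,0],0],[[0,0,-0.03],[0,0,0],0],[[0,0,-0.03],[0,0,0],0],[[0.03,0,0],[0,0,0],0],[[0.04,0,0],[0,0,0],0],[[0.0275,0,0],[0,0,0],0],[[0,0,0],[0,0,0],0],[[0,0,0],[0,0,0],0]]'; python3 rel.py -.091 0 .059
python3 - <<'E'
from h import *
for n in("scene",):
    p,d=bot.read_camera(n)
    cv2.imwrite(f"pics/{n}3.png",cv2.resize(p[147:247,232:392,::-1],None,fx=5,fy=5,interpolation=2))
    np.savez("s3.npz",p=p,d=d)
E
```

```text
t: 6.5
eef_pos: [0.552, 0.0366, 0.1143]
tool_rot: [0.0, 0.787, 0.617, -0.0]
contact_force: [-0.1, -0.3, 0.3]
gripper_width: -0.001
t 6.5 eef [0.552  0.0366 0.1143] boxpos [-0.0899 -0.001   0.1143] F_box [ 0.26 -0.01  0.33] w -0.001
turn needed [-0.    0.05  0.01] sign tool x=box -1
goal world [0.5531 0.0374 0.059 ] shift tool [0.0011 0.001  0.0553]
```

View pics/scene3.png

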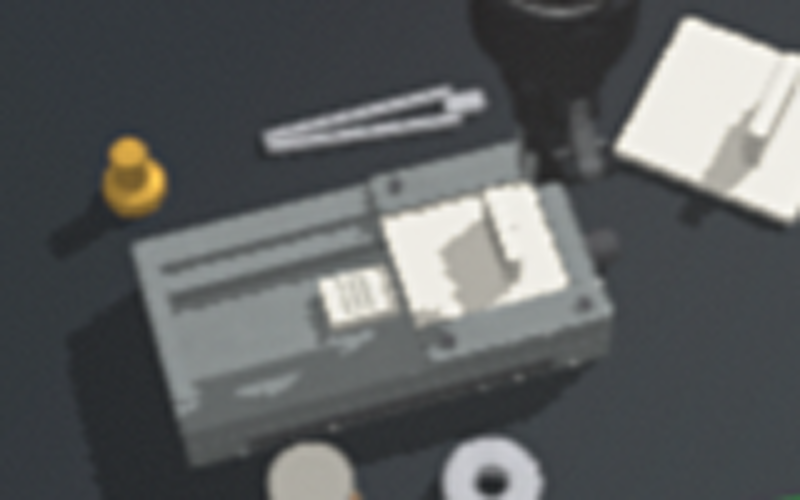

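The tab now shows as a low block at crop (355,295). The tweezers and ring haven't moved. I'll check the tab height and rib position.

Run:
```python
from rel import *
uv=np.array([[352/5-.4+232,294/5-.4+147]])
for z in(.031,.043):print(z,RB.inv().apply(plane("scene",uv,z)-C).round(4))
b=np.array([[-.073,-.022,.065],[-.073,.022,.065],[-.065,-.022,.065],[-.065,.022,.065],[-.073,.022,.04],[-.065,.022,.04]])
print(((proj("scene",C+RB.apply(b))-[232,147]+.4)*5).round())
print(((proj("top",C+RB.apply(b))-[240,165]+.4)*5).round())
```

```text
0.031 [[ 0.0081 -0.0012  0.031 ]]
0.043 [[0.0096 0.0054 0.043 ]]
[[493. 185.]
 [520. 257.]
 [478. 189.]
 [505. 261.]
 [519. 282.]
 [504. 286.]]
[[390. 176.]
 [406. 107.]
 [402. 179.]
 [419. 110.]
 [407. 113.]
 [419. 116.]]
```

The tab lies at y ≈ 0 for z = 31 mm, so it's in. The rib sits where predicted in both views. I'll lower behind it to tip z ≈ 45 mm.

```bash
python3 -m crank '[[[0.001,0.001,0.02],[0,0,0],0],[[0,0,0.02],[0,0,0],0],[[0,0,0.008],[0,0,0],0],[[0,0,0.007],[0,0,0],0],[[0,0,0],[0,0,0],0]]'; python3 rel.py -.084 0 .059
```

```text
t: 7.18
eef_pos: [0.5533, 0.0381, 0.0588]
tool_rot: [-0.0, 0.786, 0.618, -0.0]
contact_force: [-0.2, -0.2, -0.3]
gripper_width: -0.006
t 7.175 eef [0.5533 0.0381 0.0588] boxpos [-0.0918 -0.      0.0588] F_box [ 0.27 -0.17 -0.27] w -0.006
turn needed [-0.04  0.02  0.04] sign tool x=box -1
goal world [0.5515 0.0306 0.059 ] shift tool [-0.0078  0.     -0.0002]
```

```bash
python3 -m crank '[[[-0.005,0,0],[0,0,0],0],[[-0.005,0,0],[0,0,0],0],[[-0.006,0,0],[0,0,0],0],[[-0.007,0,0],[0,0,0],0],[[-0.007,0,0],[0,0,0],0]]'; python3 rel.py
python3 - <<'E'
from h import *
for n in("scene",):
    p,d=bot.read_camera(n)
    cv2.imwrite(f"pics/{n}4.png",cv2.resize(p[147:247,232:392,::-1],None,fx=5,fy=5,interpolation=2))
E
```

```text
t: 7.8
eef_pos: [0.5466, 0.0089, 0.0595]
tool_rot: [0.0, 0.786, 0.618, 0.0]
contact_force: [1.3, 2.3, 1.6]
gripper_width: 0.001
t 7.8 eef [0.5466 0.0089 0.0595] boxpos [-0.0618  0.0004  0.0595] F_box [-2.52  0.7   1.62] w 0.001
turn needed [ 0.03 -0.03  0.05] sign tool x=box -1
```

View pics/scene4.png

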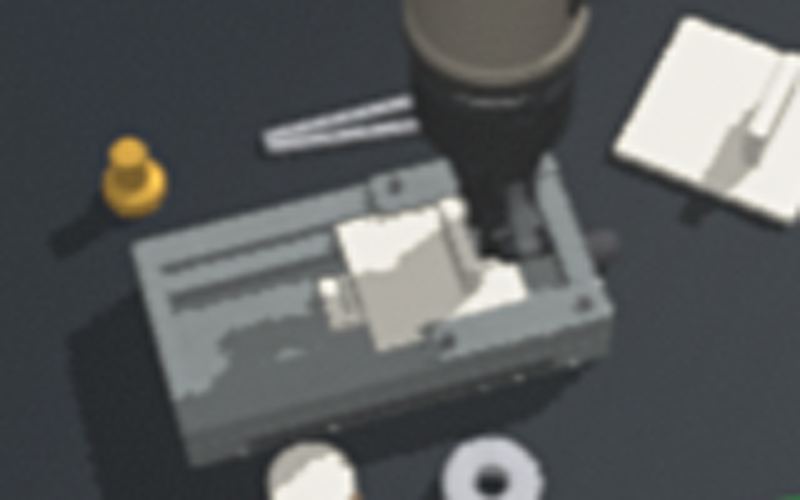

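The cover's front edge is at crop (355,285). It is already sliding over the pressed tab, at about 2.5 N, so I'll keep pushing. The finger is at box x = -62 and the goal is about +13.

```bash
python3 -m crank '[[[-0.008,0,0],[0,0,0],0],[[-0.008,0,0],[0,0,0],0],[[-0.008,0,0],[0,0,0],0],[[-0.008,0,0],[0,0,0],0],[[-0.008,0,0],[0,0,0],0],[[0,0,0],[0,0,0],0]]'; python3 rel.py
```

```text
t: 8.6
eef_pos: [0.5363, -0.0311, 0.0591]
tool_rot: [0.0, 0.787, 0.617, -0.001]
contact_force: [-0.9, 0.1, -0.5]
gripper_width: 0.002
t 8.6 eef [ 0.5363 -0.0311  0.0591] boxpos [-0.0204 -0.0001  0.0591] F_box [ 0.16 -0.92 -0.51] w 0.002
turn needed [-0.03  0.06 -0.05] sign tool x=box -1
```

```bash
python3 -m crank '[[[-0.008,0,0],[0,0,0],0],[[-0.008,0,0],[0,0,0],0],[[-0.008,0,0],[0,0,0],0],[[-0.006,0,0],[0,0,0],0],[[-0.004,0,0],[0,0,0],0],[[0,0,0],[0,0,0],0],[[0,0,0],[0,0,0],0]]'; python3 rel.py
python3 - <<'E'
from h import *
for n in("scene",):
    p,d=bot.read_camera(n)
    cv2.imwrite(f"pics/{n}5.png",cv2.resize(p[147:247,232:392,::-1],None,fx=5,fy=5,interpolation=2))
E
```

```text
t: 9.48
eef_pos: [0.5289, -0.0626, 0.0593]
tool_rot: [0.0, 0.786, 0.618, 0.0]
contact_force: [0.2, -0.7, -0.8]
gripper_width: -0.0
t 9.475 eef [ 0.5289 -0.0626  0.0593] boxpos [0.0119 0.0003 0.0593] F_box [ 0.62  0.38 -0.81] w -0.0
turn needed [ 0.01 -0.    0.06] sign tool x=box -1
```

View pics/scene5.png

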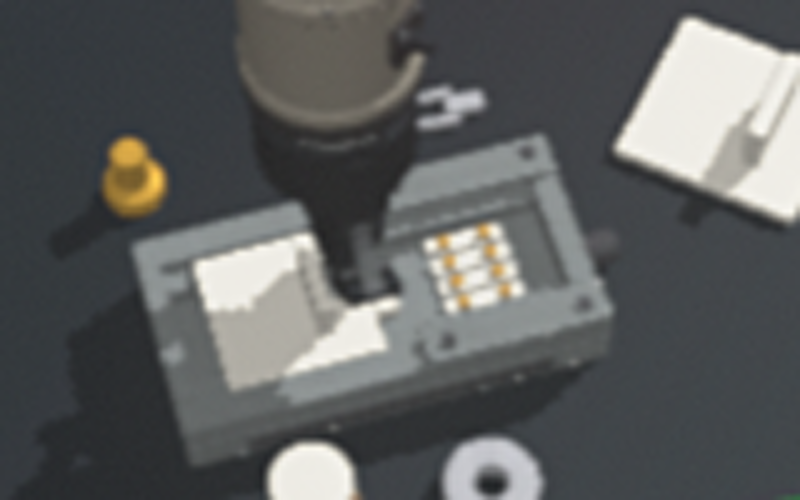

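The cover, crop (200–395, 240–390), is out past the lip ends at crop (440,340). I'll back off the rib, rise, and move aside so both cameras can check.

```bash
python3 -m crank '[[[0.004,0,0],[0,0,0],0],[[0,0,-0.02],[0,0,0],0],[[0,0,-0.05],[0,0,0],0],[[0,0,-0.05],[0,0,0],0],[[0.05,0,-0.03],[0,0,0],0],[[0.06,0,0],[0,0,0],0],[[0.06,0,0],[0,0,0],0],[[0.06,0,0],[0,0,0],0],[[0,0,0],[0,0,0],0],[[0,0,0],[0,0,0],0]]'
python3 - <<'E'
from h import *
for n,(u,v) in(("scene",(232,147)),("top",(264,148))):
    p,d=bot.read_camera(n);np.savez(n+"6.npz",p=p,d=d)
    cv2.imwrite(f"pics/{n}6.png",cv2.resize(p[v:v+100,u:u+160,::-1],None,fx=5,fy=5,interpolation=2))
print(bot.get_obs()['contact_force'])
E
```

```text
t: 10.78
eef_pos: [0.584, 0.1644, 0.209]
tool_rot: [0.0, 0.786, 0.618, -0.0]
contact_force: [-0.7, -0.5, 0.0]
gripper_width: 0.003
[0.578583   0.20997664 0.95341233]
```

View pics/scene6.png

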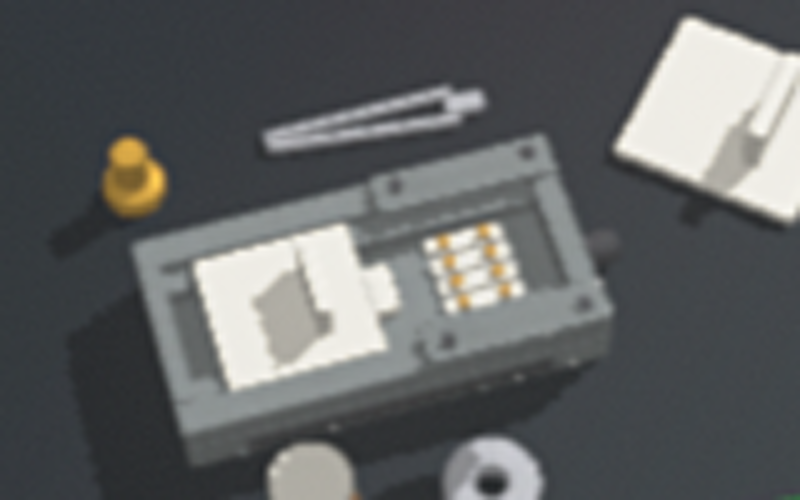

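View pics/top6.png

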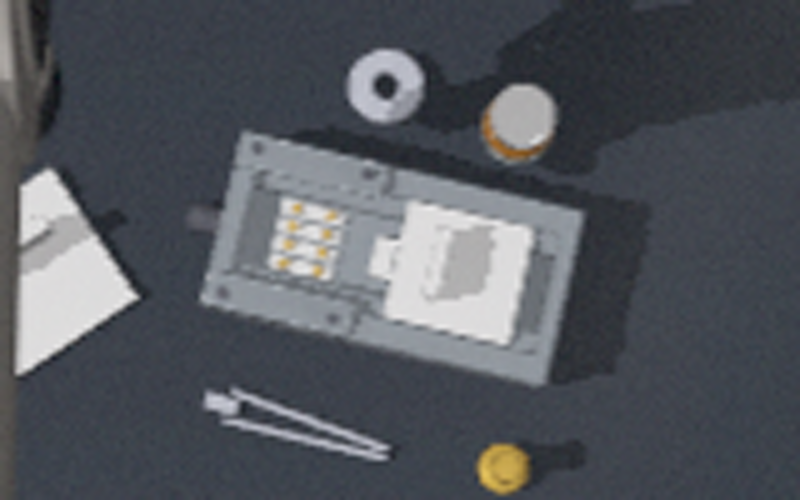

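Run:
```python
from rel import *
S=np.array([(353,224),(388,348),(230,390),(194,262)])/5-.4+[232,147]
T=np.array([(383,315),(410,200),(534,226),(514,346)])/5-.4+[264,148]
T=T[[0,1,2,3]]; S=S[[0,1,2,3]]
r=tri(S,T);print(r.round(4));print('box',RB.inv().apply(r[:,:3]-C).round(4),RB.inv().apply(r[:,:3].mean(0)-C).round(4))
for n,U in(("scene",S),("top",T)):print(n,RB.inv().apply(plane(n,U,.04)-C).mean(0).round(4))
```

```text
[[ 4.969e-01 -4.260e-02  4.080e-02  5.200e-03]
 [ 5.687e-01 -6.190e-02  4.070e-02  2.000e-03]
 [ 5.506e-01 -1.399e-01  4.350e-02  3.000e-04]
 [ 4.764e-01 -1.235e-01  4.350e-02  5.600e-03]]
box [[ 0.     -0.0356  0.0408]
 [ 0.0018  0.0387  0.0407]
 [ 0.0818  0.0397  0.0435]
 [ 0.0835 -0.0363  0.0435]] [0.0418 0.0016 0.0421]
scene [0.04   0.0008 0.04  ]
top [0.0435 0.0016 0.04  ]
```

Cover origin is at box x ≈ 42 mm, y ≈ 1.5 mm, with its top face at about 41 mm where 40 is expected, so it lies flat. The gripper is clear and the bystanders haven't moved. Handing in.

```bash
python3 -c "
from station import bot
print(bot.hand_in(), bot.get_obs()['t'])"
```

```text
the job is handed in; nothing more can be done
the job is handed in; nothing more can be done
```

I pressed the snap tab fully down, then pushed the cover by its rib until it was clear of the lips. I backed the gripper off and handed in at about 11 s of the 38 s allowed. The hand-in gave no verdict.

- **Tab:** the force held at 5 N, then jumped to 26 N with the fingertip at z = 31 mm, which is the tab's stop. A picture taken afterwards agreed with the tab being in.
- **Cover:** two views put its origin at about x = 42 mm, y = 1.5 mm in the box frame. Its top face measured about 42 mm against the 40 mm expected, so it lies flat on the rails.
- **Surroundings:** the tweezers, ring, jar and punch looked unmoved in the final pictures. I did not re-check the tray, screwdriver or block, though the arm only touched the tab and the rib. The wrist force reads about zero.
- **Disagreements:** the two cameras differ by 3–4 mm on the cover's x position. Force on the tab first showed at a tip height somewhere between 33 and 37 mm instead of 43 mm.

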